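# Shut and latch the biscuit drying cabinet

### The job

The gate of the biscuit drying cabinet has been left ajar. Lift its gravity latch bar clear of the catch, swing the gate home until it firmly meets its stop, and let the bar down gently behind the catch lip, fully down, so that it keeps the gate shut once you let go. Be gentle: do not ram the bar or the gate against the catch or lean hard on the stop, and leave the other things on the table and cabinet where they are.

Things in the scene. Friction and masses are not known exactly. Their poses are not given: they have to be found in the camera images.
- cabinet: Fixed light-wood drying cabinet, 240 deep (x) x 360 wide (y) x 182 high mm, open at the front. Origin: centre of its underside; x points to the back, the gate is on the -x front, y to the left as seen by a viewer who looks along +x, z up.
- post: Fixed wooden latch post at the cabinet's right front, axes as the cabinet's, carrying the steel catch, which is one rigid piece: lip in front, floor under the bar, stop plate behind the gate's free edge. Origin on the table at (-162, -155, 0) mm in the cabinet frame, straight below the nominal middle of the catch lip.
- catch_nominal (a point): Nominal middle of the lip's top edge, 175 mm above the table (post axes). The catch is on slotted arms: in every run the whole piece sits, fixed, up to 15 mm off this place along x, either way; no reading shows it. The lip is an upright plate 9 thick (x), 20 wide (y), without ramp: the bar passes only when lifted. Behind it (+x) is the gap for the bar, open above, 29.5 deep.
- stop_nominal (a point): Nominal middle of the stop plate's face that the gate's back meets, 41 mm behind the lip's middle; off by the same unknown amount as the lip. The bar is clear of the lip's back only in the last 3.5 mm before the gate meets this plate. A push of 10 to 15 N at the grip stub holds it there; keep all loads on the catch below 25 N.
- buffer_nominal (a point): Nominal free end of a sprung rubber buffer, 14 diameter, standing 10 mm out of the stop plate (same unknown offset). It pushes the gate back with about 2 N at first touch, rising to about 6.5 N when the gate meets the plate (both at 270 mm from the hinge), and springs the gate out on release unless the bar is down behind the lip.
- gate (a joint): Gate hinge angle, rad: grows as the gate opens to the robot's side, clockwise from above; stays where it is left. 0: parallel to the cabinet front, its back at the nominal stop (true stop: -0.06 to +0.06). A wooden frame 280 wide, 18 thick, 15 to 165 mm above the table, 0.6 kg, hinged at its left (+y) edge.
- gate_hinge (a point): Point on the gate's vertical hinge axis, 145 mm above the table, at (-130, 155, 145) mm in the cabinet frame. Axes turn with the gate: x through the gate to its back, -y along the gate from hinge to free edge, z up.
- latch_bar (a joint): Angle of the latch bar about its pivot on the gate, rad: 0 when fully down, level on its rest peg; grows as the free end rises; upper limit 0.7. It falls back by its own weight (0.22 kg). It clears the lip's top from about 0.23 on. Fully down behind the lip it rests on the catch's floor and reads about 0.055; lying on top of the lip, about 0.22; in front of the lip it falls to 0.
- bar_pivot (a point): Bar's pivot on the front of the gate: at (-20, -125, 0) mm from gate_hinge in the gate's axes. The pivot axis is square to the gate. Axes turn with the bar; at angle 0 they are the gate's axes.
- bar_knob (a point): Middle of the grip stub of the bar: a round steel rod 10 mm in diameter that stands out from the bar's front face (away from the cabinet, -x of the bar), 90 mm from the pivot towards the free end. Its free length is 34 mm between the bar's face and an end disc of 20 mm diameter, 6 thick; this point is mid-way, 21 mm in front of the bar's centre plane. Can be pinched from above with the fingers closing along the gate.
- bar_tip (a point): Point on the bar's centre line 185 mm from the pivot, the part that drops behind the lip. The bar is flat steel 8 thick, 20 high, and ends 15 mm beyond this point.
- icing_bottle: Bystander: orange squeeze bottle, 48 diameter, 130 high, on the cabinet's top. Origin: centre of underside.
- sprinkle_jar: Bystander: jar, 60 diameter, 70 high, on the cabinet's top. Origin: centre of underside.
- cutter: Bystander: steel ring cutter, 66 diameter, 30 high, on the table right of the post. Origin: centre of underside.
- biscuit_a: Bystander: iced biscuit, 72 diameter, 11 thick, on the paper sheet. Origin: centre of underside.
- biscuit_b: Bystander: second iced biscuit, same size. Origin: centre of underside.
- spatula: Bystander: spatula, 260 long, flat on the table. Origin: middle of its underside.
- mug: Bystander: white mug, 80 diameter, 90 high. Origin: centre of underside.

How it is judged:
By the outcome, as a careful person would: the job done as asked, in the order asked, and still so for the second after the job is handed in, with the robot touching nothing.
It also fails if it takes over 64 s, if anything falls off the work surface, if the arm or the gripper's body presses on something with over 40 N, if the wrist force passes 120 N, or if a joint passes its speed limit or range.

### The arm

A 6-joint arm with a two-finger parallel gripper is mounted at the origin on the work surface. World frame = base frame: x ahead of the robot, y to its left, z up, the work surface at z = 0. Lengths are in m, angles in degrees, forces in N, time in s.
With the tool pointing down it reaches from about 0.325 to 0.875 m from the base axis. Payload 4.4 kg.
Tool frame: the origin (TCP) lies at the very end of the fingers, on their centre line; the grasp point (between the pads) lies 19 mm behind it; z points along the fingers, y is the direction in which the jaws open and shut (so a half turn about z gives the same grasp; the last joint's range is limited). The gripper opens to 85 mm and grips with 20 to 120 N. Pads are 22 mm wide; open, the fingers measure 114 mm over their backs; the gripper's body (76 mm by 85 mm) begins 54 mm behind the grasp point. The pads swing forward as they close: fully open they stand 13 mm farther back than shut.
Start: joints at [-80.128, 11.837, 88.321, -0, 79.842, -8.623], TCP at [0.182, -0.545, 0.231] pointing down, gripper open.
Joint ranges: [-156.59, 156.59], [-49.26, 127.26], [12.9, 141.05], [-63.56, 243.56], [4.71, 150.69], [-161.64, 161.64]. Speed limits (degrees/s): [159.86, 159.86, 180, 180, 180, 180].

### API

Orientations are given as a 3x3 rotation matrix whose columns are the frame's x, y, z axes.
In Python, from plant import env gives the robot as it stands.
- The arm moves only by the shell command python3 -m handwheel 'ROWS' [FORCE]. ROWS is JSON, one flat list of numbers, 7 for each row, row after row: the turn, a rotation vector about the tool's x, y, z in degrees, then the shift along the tool's x, y, z in m, then the finger opening in m, from 0 to 0.0854. In form: [rx, ry, rz, dx, dy, dz, jaw, rx, ry, rz, dx, dy, dz, jaw, ...]. A call has 1 to 20 rows; each row shifts and turns the commanded pose from where the row before left it, along the tool's axes as they then stand; what a row does not reach is not made up. A row lasts 1/10 s, in which the tool goes at most 50 mm and 8.59 degrees, less where a joint would pass 70% of its speed; a pose out of reach is approached as far as the arm can. A call with a gripper value outside its range is refused whole. The fingers move at their own pace and stop on an object; FORCE is the grip in N (left out, the last holds). Time passes only in rows, so rows that do not move let the fingers close. It gives the time, the measured TCP pose, the force and the opening at its end, in the units of the state.
- env.get_obs(): the state, without advancing time (a new reading comes with each control period).
- env.snapshot(name): name is "side" or "top" or "wrist"; returns a dict with "color" (384x512x3 uint8, red, green, blue), "fx", "fy", "cx", "cy" (pixels), "extrinsics" (4x4, takes a point from camera to world coordinates). Camera axes: x right, y up, looking along -z (the intrinsics and any distortion apply to the point x, -y, -z); pixel columns grow to the right and rows downward; lengths in m; the calibration is good to about 2 mm. A picture is of the moment at which its call begins. There is no depth.
- env.job_done(): hands the job in, once; it reports no verdict.
The state is a dict: "time_s": time; "joint_pos": joint angles; "joint_vel": joint speeds; "joint_torque": joint torques, N m; "tool_pos": TCP position; "tool_rot": TCP orientation; "ft_force": force on the tool from outside, world axes, zero at the start; "torque": the same for the moment, N m; "grip_width": finger opening in m.
Only numpy, scipy, OpenCV 4.12 (cv2) and the standard library are available. Lean on these libraries where they do the work, as an engineer would, in place of code of your own. Each camera call takes 0.05 s, during which the arm holds its last target.

## Working session

There is one attempt and no reset: what is moved stays moved. The work goes in short steps, Python scripts to look and compute and a shell command to move; the robot and the scene stay as the last step left them, time stands still between calls to the robot, and variables do not carry over. Pictures are saved under pics/ and viewed, and the job is handed in when it is done.

```bash
ls; mkdir -p pics
python3 - <<'E'
from plant import env
import cv2
o=env.get_obs(); print({k:(v if not hasattr(v,'round') else v) for k,v in o.items()})
for n in ["side","top","wrist"]:
    s=env.snapshot(n); cv2.imwrite(f"pics/{n}0.png",s["color"][:,:,::-1]); print(n,s["fx"],s["fy"],s["cx"],s["cy"],s["extrinsics"],s.keys())
E
```

```text
pics
{'time_s': 0.0, 'joint_pos': array([-8.01284217e+01,  1.18849443e+01,  8.84059752e+01, -1.24761388e-03,
        7.98411494e+01, -8.62138977e+00]), 'joint_vel': array([-0.03416579, -0.03194411, -0.1464363 ,  0.01551251, -0.03238863,
       -0.03370301]), 'joint_torque': array([-1.22228557e-03, -3.83031929e+01, -2.91600126e+01, -4.43396730e-04,
        1.04770018e-02,  1.48590703e-05]), 'tool_pos': array([ 0.18224896, -0.54454748,  0.23010914]), 'tool_rot': array([[ 9.48361433e-01,  3.17191456e-01, -4.16292560e-04],
       [ 3.17191563e-01, -9.48358778e-01,  2.26723406e-03],
       [ 3.24352569e-04, -2.28220183e-03, -9.99997343e-01]]), 'ft_force': array([-0.66234758,  0.89551727, -0.02202288]), 'torque': array([ 0.01085782, -0.04361915,  0.04142439]), 'grip_width': 0.08546303933802894}
side 414.00883100974 414.00883100974 258.58656856207847 194.61643135403656 [[ 0.95305764  0.14643321 -0.26502538  0.17602301]
 [-0.30225713  0.51195675 -0.80407768 -1.10318917]
 [ 0.01793785  0.84643818  0.53218478  0.89212209]
 [ 0.          0.          0.          1.        ]] dict_keys(['color', 'fx', 'fy', 'cx', 'cy', 'extrinsics'])
top 444.2113443451513 444.2113443451513 249.19753611218252 188.31357885356232 [[ 8.75938126e-03  9.93216679e-01 -1.15947838e-01  3.63076585e-01]
 [-9.99960857e-01  8.55558702e-03 -2.25520952e-03  9.64487431e-03]
 [-1.24790989e-03  1.15963054e-01  9.93252744e-01  1.72142963e+00]
 [ 0.00000000e+00  0.00000000e+00  0.00000000e+00  1.00000000e+00]] dict_keys(['color', 'fx', 'fy', 'cx', 'cy', 'extrinsics'])
wrist 312.47992939597833 312.47992939597833 249.8716539005453 194.44005546630274 [[ 0.31766437  0.90140816  0.29419835  0.25693755]
 [-0.94820076  0.30269342  0.09639509 -0.52015016]
 [-0.00216058 -0.30958038  0.95087082  0.37340174]
 [ 0.          0.          0.          1.        ]] dict_keys(['color', 'fx', 'fy', 'cx', 'cy', 'extrinsics'])
```

View pics/side0.png

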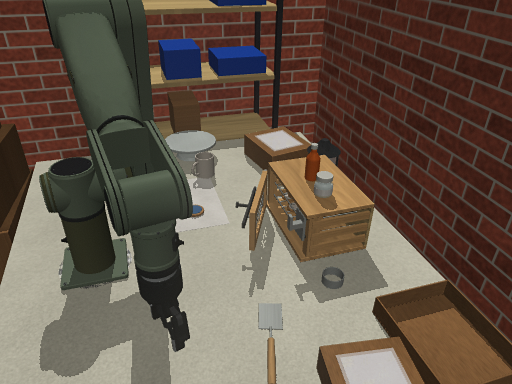

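View pics/top0.png

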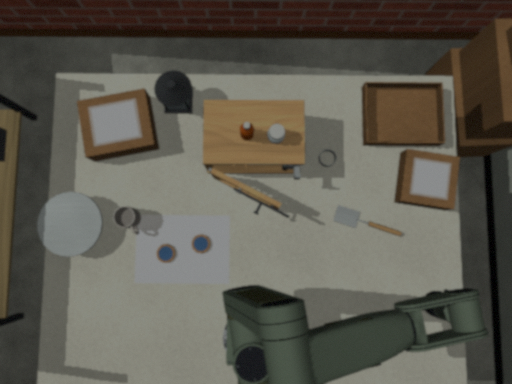

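View pics/wrist0.png

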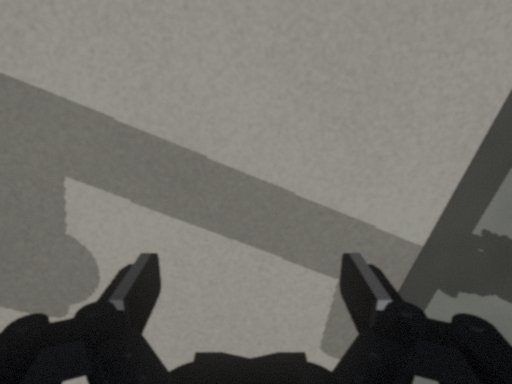

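The top view shows the cabinet at px (203-305, 100-172), the gate ajar from about (212,170) to (287,214), and the knob near (257,210). The side view shows the gate, the stub and the post. I'll enlarge both for measuring.

```bash
cat > h.py <<'E'
import numpy as np, cv2
from plant import env
def ray(s,u,v):
    E=np.array(s["extrinsics"]); d=np.array([(u-s["cx"])/s["fx"],-(v-s["cy"])/s["fy"],-1.]); return E[:3,3],E[:3,:3]@d
def onz(s,u,v,z):
    o,d=ray(s,u,v); return o+d*(z-o[2])/d[2]
def proj(s,p):
    E=np.array(s["extrinsics"]); q=E[:3,:3].T@(np.asarray(p)-E[:3,3]); return np.array([s["cx"]+s["fx"]*q[0]/-q[2], s["cy"]-s["fy"]*q[1]/-q[2]])
def tri(s1,a,s2,b):
    o1,d1=ray(s1,*a);o2,d2=ray(s2,*b);A=np.stack([d1,-d2],1);t=np.linalg.lstsq(A,o2-o1,rcond=None)[0]
    p,q=o1+d1*t[0],o2+d2*t[1]; return (p+q)/2,np.linalg.norm(p-q)
def crop(s,x0,y0,x1,y1,k,name):
    im=cv2.resize(s["color"][y0:y1,x0:x1,::-1],None,fx=k,fy=k,interpolation=cv2.INTER_CUBIC)
    for x in range(x0-x0%10+10,x1,10): cv2.putText(im,str(x),((x-x0)*k,8),0,.3,(0,255,255)); cv2.line(im,((x-x0)*k,8),((x-x0)*k,14),(0,255,255))
    for y in range(y0-y0%10+10,y1,10): cv2.putText(im,str(y),(0,(y-y0)*k),0,.3,(0,255,255)); cv2.line(im,(20,(y-y0)*k),(26,(y-y0)*k),(0,255,255))
    cv2.imwrite(name,im)
E
python3 - <<'E'
from h import *
s=env.snapshot("top"); crop(s,195,92,325,222,5,"pics/t1.png")
s=env.snapshot("side"); crop(s,225,140,385,280,5,"pics/s1.png")
E
```

```text
(no output)
```

View pics/t1.png

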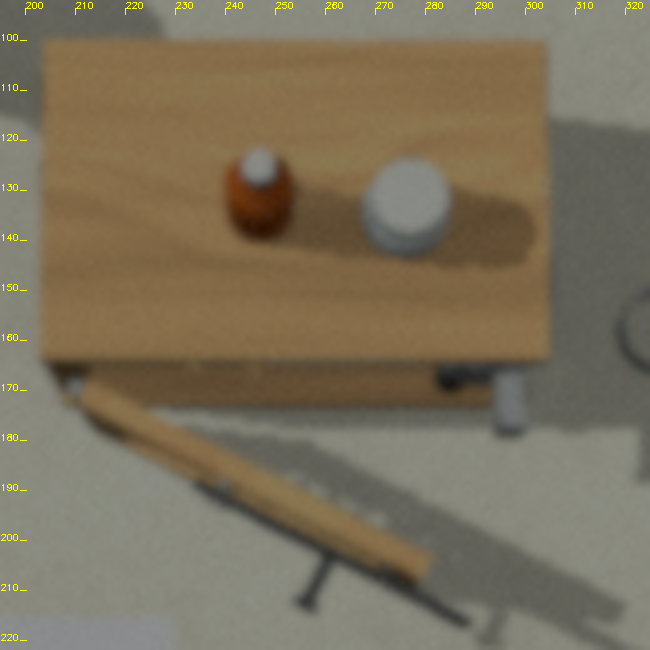

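View pics/s1.png

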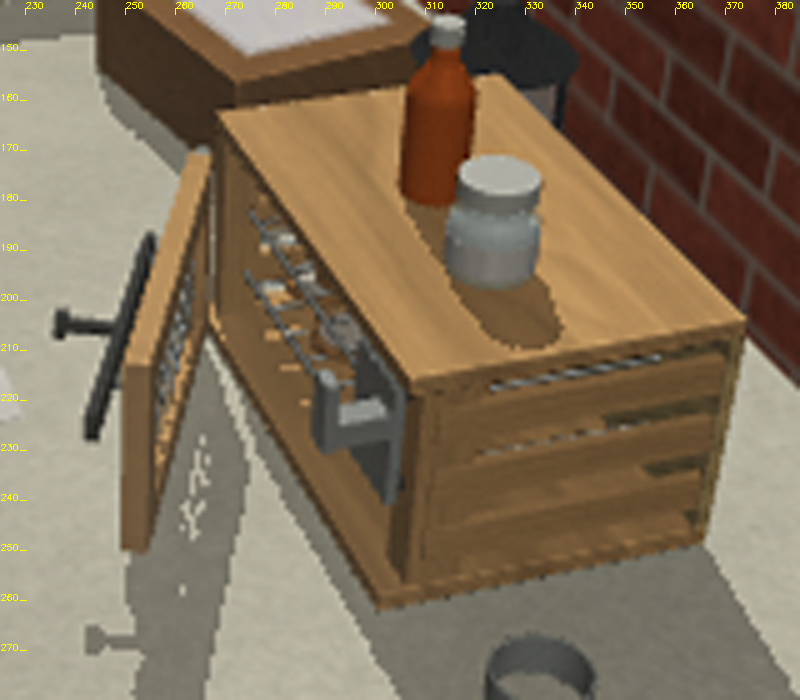

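The top crop shows cabinet corners near (203,100), (304.4,100), (203,164) and (304.8,164), and the stub disc at about (256,212.5). The side crop shows the disc at about (237,204.5), bar end (243,227), and lip top (290,215).

Run:
```python
from h import *
np.set_printoptions(precision=4,suppress=True)
t=env.snapshot("top"); s=env.snapshot("side")
C=[onz(t,u,v,.182) for u,v in [(203,100),(304.4,100),(203,164),(304.8,164)]]; print("cab top", np.array(C))
D=[onz(s,u,v,.182) for u,v in [(268.5,162.5),(324.5,155),(373.5,204),(308,216)]]; print("cab side FL BL BR FR", np.array(D))
print("bottom front right side", onz(s,300.5,261,0))
print("disc",tri(t,(256,212.5),s,(237,204.5)))
print("barend",tri(t,(288,216.5),s,(243,227)))
print("hinge top", onz(t,210,169,.165))
print("gate free top corner back/front", onz(t,281.5,203,.165),onz(t,279,208,.165), onz(s,255,210.5,.165),onz(s,250,212.5,.165))
for v in [(290.2,214)]: print("lip",onz(s,*v,.175))
print("lip top view", onz(t,297,178.5,.175), onz(t,294,170,.175))
```

```text
cab top [[ 0.859   0.181   0.182 ]
 [ 0.862  -0.1812  0.182 ]
 [ 0.6274  0.1761  0.182 ]
 [ 0.6304 -0.1813  0.182 ]]
cab side FL BL BR FR [[ 0.6319  0.1714  0.182 ]
 [ 0.8583  0.1718  0.182 ]
 [ 0.86   -0.1823  0.182 ]
 [ 0.6355 -0.1854  0.182 ]]
bottom front right side [ 0.6288 -0.1772  0.    ]
disc (array([ 0.4616, -0.0118,  0.1445]), np.float64(0.001381865538221716))
barend (array([ 0.4492, -0.1262,  0.1374]), np.float64(0.002240388806899302))
hinge top [0.6125 0.1528 0.165 ]
gate free top corner back/front [ 0.4938 -0.1008  0.165 ] [ 0.4761 -0.092   0.165 ] [ 0.4993 -0.09    0.165 ] [ 0.4813 -0.0961  0.165 ]
lip [ 0.5921 -0.1515  0.175 ]
lip top view [ 0.5798 -0.1545  0.175 ] [ 0.6099 -0.144   0.175 ]
```

Estimates: cabinet centre about (0.7455,-0.004), yaw about 0.5°. Gate rotation is about -27.4° in world, and both the disc and the bar end agree on that. The knob is at about (0.479,-0.022,0.145). I'll move above it first, then turn.

```bash
python3 -m handwheel '[0,0,0,0.028,-0.025,0,0.0854,0,0,0,0.028,-0.025,0,0.0854,0,0,0,0.028,-0.025,0,0.0854,0,0,0,0.028,-0.025,0,0.0854,0,0,0,0.028,-0.025,0,0.0854,0,0,0,0.028,-0.025,0,0.0854,0,0,0,0.028,-0.025,0,0.0854,0,0,0,0.028,-0.025,0,0.0854,0,0,0,0.028,-0.025,0,0.0854,0,0,0,0.028,-0.025,0,0.0854,0,0,0,0.028,-0.025,0,0.0854,0,0,0,0.028,-0.025,0,0.0854,0,0,0,0.028,-0.025,0,0.0854,0,0,0,0.028,-0.025,0,0.0854,0,0,0,0.028,-0.025,0,0.0854,0,0,0,0.028,-0.025,0,0.0854]' 40
python3 -m handwheel '[0,0,-8.5,0,0,0,0.0854,0,0,-8.5,0,0,0,0.0854,0,0,-8.5,0,0,0,0.0854,0,0,-8.5,0,0,0,0.0854,0,0,-8.5,0,0,0,0.0854,0,0,-8.5,0,0,0,0.0854,0,0,-8.5,0,0,0,0.0854,0,0,-8.5,0,0,0,0.0854,0,0,-8.5,0,0,0,0.0854,0,0,-8.5,0,0,0,0.0854,0,0,-8.5,0,0,0,0.0854,0,0,-8.5,0,0,0,0.0854,0,0,-8.5,0,0,0,0.0854,0,0,-8.5,0,0,0,0.0854,0,0,-8.5,0,0,0,0.0854,0,0,-6.5,0,0,0,0.0854,0,0,0,0,0,0,0.0854]'
python3 - <<'E'
from h import *
np.set_printoptions(precision=4,suppress=True)
o=env.get_obs(); print(o["joint_pos"],o["tool_pos"],o["tool_rot"],o["ft_force"])
for n in ["side","top","wrist"]:
    s=env.snapshot(n); cv2.imwrite(f"pics/{n}1.png",s["color"][:,:,::-1])
    if n=="wrist": print(proj(s,[.479,-.022,.145]), s["extrinsics"])
E
```

```text
time_s: 1.95
tool_pos: [0.481, -0.0224, 0.2315]
tool_rot: [[0.948, 0.317, 0.001], [0.317, -0.948, -0.0], [0.001, 0.0, -1.0]]
ft_force: [0.0, -0.6, 0.0]
grip_width: 0.0853
time_s: 3.65
tool_pos: [0.4803, -0.0238, 0.2313]
tool_rot: [[-0.887, 0.462, 0.0], [0.462, 0.887, 0.0], [-0.0, 0.0, -1.0]]
ft_force: [0.6, 0.3, -0.3]
grip_width: 0.0855
[-13.1666   0.217  101.1071   0.0028  78.6705 -75.6469] [ 0.4803 -0.0238  0.2313] [[-0.8868  0.4621  0.0001]
 [ 0.4621  0.8868  0.    ]
 [-0.0001  0.0001 -1.    ]] [ 0.6191  0.2935 -0.2708]
[252.0784 198.2542] [[ 0.4635 -0.8427 -0.274   0.4093]
 [ 0.8861  0.4407  0.1435  0.0126]
 [-0.0002 -0.3093  0.951   0.3745]
 [ 0.      0.      0.      1.    ]]
```

View pics/wrist1.png

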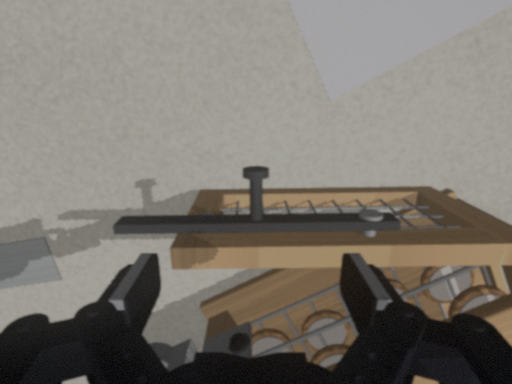

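View pics/side1.png

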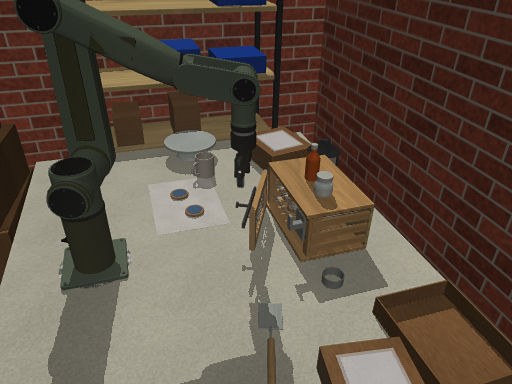

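The wrist picture shows the stub from disc inner edge (256,178) to the bar face (257,~213), with the bar level at row about 224. The jaw line is parallel to the bar.

Run:
```python
from h import *
np.set_printoptions(precision=4,suppress=True)
s=env.snapshot("wrist"); o=env.get_obs(); R=o["tool_rot"]
im=s["color"].astype(int).sum(2)
for r in (182,190,198,206):
    c=np.where(im[r,240:275]<170)[0]+240; print(r,c.min() if len(c) else None,c.max() if len(c) else None)
print([im[r,257] for r in range(165,240,2)])
for u,v,z in [(256.5,198,.145),(256,178,.145),(257,213,.155),(115,225,.145),(400,224,.145)]:
    p=onz(s,u,v,z); print(p, R.T@(p-o["tool_pos"]))
```

```text
182 None None
190 250 251
198 251 253
206 251 253
[np.int64(403), np.int64(170), np.int64(153), np.int64(166), np.int64(215), np.int64(213), np.int64(207), np.int64(211), np.int64(211), np.int64(208), np.int64(203), np.int64(204), np.int64(209), np.int64(212), np.int64(205), np.int64(211), np.int64(195), np.int64(199), np.int64(204), np.int64(197), np.int64(202), np.int64(202), np.int64(197), np.int64(198), np.int64(198), np.int64(203), np.int64(198), np.int64(193), np.int64(137), np.int64(172), np.int64(193), np.int64(195), np.int64(193), np.int64(193), np.int64(211), np.int64(214), np.int64(213), np.int64(217)]
[ 0.4804 -0.0189  0.145 ] [0.0023 0.0044 0.0863]
[ 0.466  -0.0119  0.145 ] [0.0183 0.0039 0.0863]
[ 0.4881 -0.0226  0.155 ] [-0.0063  0.0047  0.0763]
[ 0.4483 -0.1293  0.145 ] [-0.0205 -0.1083  0.0863]
[0.5528 0.0725 0.145 ] [-0.0196  0.1189  0.0863]
```

```bash
python3 -m handwheel '[0,0,0,0.001,0.0044,0,0.0854,0,0,0,0,0,0.015,0.0854,0,0,0,0,0,0.015,0.0854,0,0,0,0,0,0.015,0.0854,0,0,0,0,0,0.015,0.0854,0,0,0,0,0,0.015,0.0854,0,0,0,0,0,0.015,0.07,0,0,0,0,0,0.010,0.05,0,0,0,0,0,0.0055,0.04,0,0,0,0,0,0,0.04]'
python3 - <<'E'
from h import *
s=env.snapshot("wrist"); cv2.imwrite("pics/w2.png",s["color"][:,:,::-1])
s=env.snapshot("side"); crop(s,200,140,320,250,6,"pics/s2.png")
E
```

```text
time_s: 4.85
tool_pos: [0.4811, -0.0193, 0.1251]
tool_rot: [[-0.887, 0.462, -0.001], [0.462, 0.887, 0.0], [0.001, -0.0, -1.0]]
ft_force: [-0.5, -0.1, -0.6]
grip_width: 0.0397
```

View pics/w2.png

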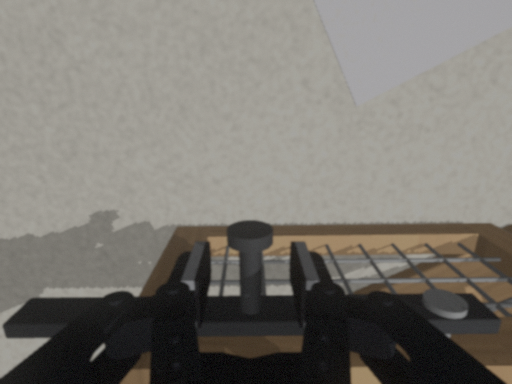

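View pics/s2.png

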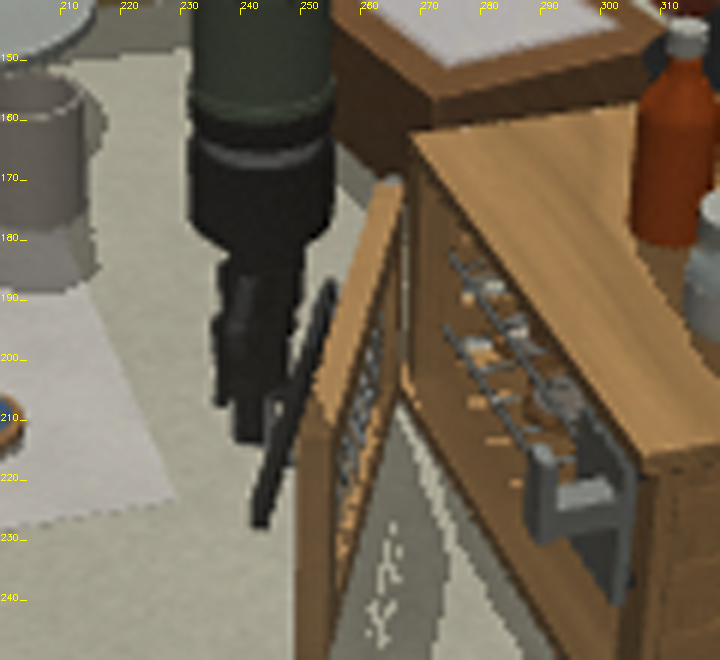

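The stub (col 250) is centred between the pads (cols 208 and 292), and the pads sit between the disc and the bar. Closing.

```bash
python3 -m handwheel '[0,0,0,0,0,0,0.02,0,0,0,0,0,0,0.012,0,0,0,0,0,0,0.004,0,0,0,0,0,0,0.004,0,0,0,0,0,0,0.004]' 40
python3 - <<'E'
from h import *
np.set_printoptions(precision=4,suppress=True)
o=env.get_obs(); print(o["tool_pos"],o["ft_force"],o["torque"])
s=env.snapshot("wrist"); cv2.imwrite("pics/w3.png",s["color"][:,:,::-1])
E
```

```text
time_s: 5.45
tool_pos: [0.482, -0.0196, 0.1265]
tool_rot: [[-0.887, 0.462, 0.001], [0.462, 0.887, -0.0], [-0.001, 0.0, -1.0]]
ft_force: [-0.1, -0.3, 5.5]
grip_width: 0.0086
[ 0.482  -0.0196  0.1265] [-0.0775 -0.2589  5.4701] [0.0773 0.1249 0.1127]
```

View pics/w3.png

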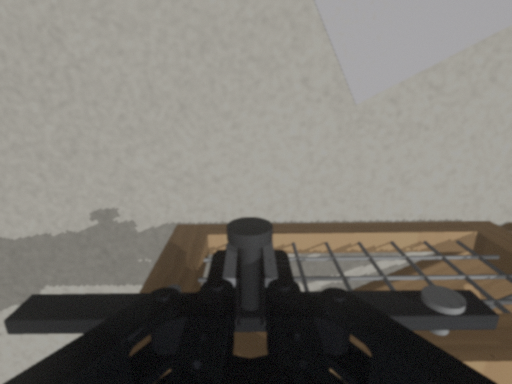

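```bash
python3 -m handwheel '[0,0,0,0,0.0001,-0.0036,0.004,0,0,0,0,0.0002,-0.0036,0.004,0,0,0,0,0.0004,-0.0036,0.004,0,0,0,0,0.0005,-0.0036,0.004]'
python3 -m handwheel '[0,0,0,0,0.0006,-0.0036,0.004,0,0,0,0,0.0008,-0.0036,0.004,0,0,0,0,0.0009,-0.0035,0.004,0,0,0,0,0.001,-0.0035,0.004,0,0,0,0,0,0,0.004]'
python3 - <<'E'
from h import *
np.set_printoptions(precision=4,suppress=True)
o=env.get_obs(); print(o["tool_pos"],o["ft_force"],o["torque"])
s=env.snapshot("wrist"); cv2.imwrite("pics/w4.png",s["color"][:,:,::-1])
s=env.snapshot("side"); crop(s,200,140,320,250,6,"pics/s4.png")
E
```

```text
time_s: 5.9
tool_pos: [0.4811, -0.018, 0.1395]
tool_rot: [[-0.887, 0.462, -0.002], [0.462, 0.887, 0.001], [0.003, -0.0, -1.0]]
ft_force: [0.2, 2.0, -5.8]
grip_width: 0.0084
time_s: 6.4
tool_pos: [0.4838, -0.0158, 0.1551]
tool_rot: [[-0.887, 0.461, 0.0], [0.461, 0.887, -0.001], [-0.001, -0.001, -1.0]]
ft_force: [-2.1, 0.1, -2.9]
grip_width: 0.0083
[ 0.4838 -0.0158  0.1551] [-2.0938  0.1298 -2.8821] [-0.1135  0.1859  0.1203]
```

View pics/w4.png

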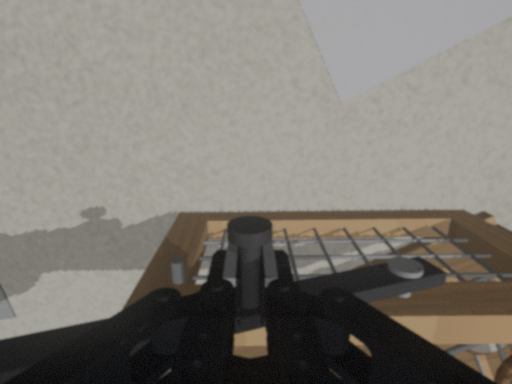

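View pics/s4.png

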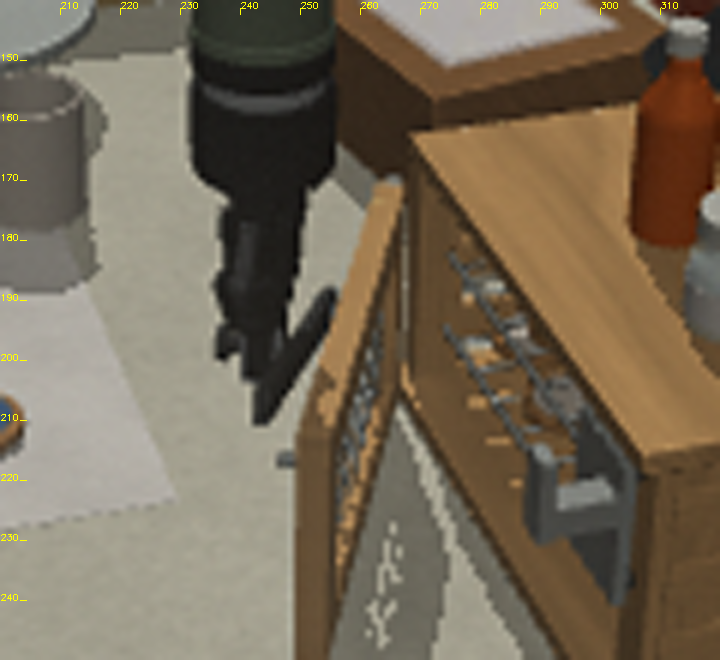

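The bar is lifted (side view: its tip has risen to (253,208) and the peg at (247,216) is free). Now the swing, in 2° rows.

```bash
python3 -m handwheel '[0,0,-2,-0.0073,-0.0013,0,0.004,0,0,-2,-0.0073,-0.0013,0,0.004,0,0,-2,-0.0073,-0.0013,0,0.004,0,0,-2,-0.0073,-0.0013,0,0.004,0,0,-2,-0.0073,-0.0013,0,0.004]'
python3 - <<'E'
from h import *
np.set_printoptions(precision=4,suppress=True)
o=env.get_obs(); print(o["tool_pos"],o["tool_rot"].T@o["ft_force"],o["torque"])
E
```

```text
time_s: 7.0
tool_pos: [0.5148, -0.0358, 0.1543]
tool_rot: [[-0.954, 0.3, 0.0], [0.3, 0.954, 0.001], [-0.0, 0.001, -1.0]]
ft_force: [0.3, 1.9, -5.0]
grip_width: 0.0082
[ 0.5148 -0.0358  0.1543] [0.3295 1.9116 4.9949] [0.1814 0.0777 0.0868]
```

```bash
python3 -m handwheel '[0,0,-2,-0.0073,-0.0013,0,0.004,0,0,-2,-0.0073,-0.0013,0,0.004,0,0,-2,-0.0073,-0.0013,0,0.004,0,0,-2,-0.0073,-0.0013,0,0.004,0,0,-2,-0.0073,-0.0013,0,0.004,0,0,0,0,0,0,0.004]'
python3 - <<'E'
from h import *
np.set_printoptions(precision=4,suppress=True)
o=env.get_obs(); print(o["tool_pos"],o["tool_rot"].T@o["ft_force"],o["torque"])
s=env.snapshot("side"); crop(s,220,130,350,250,6,"pics/s5.png")
E
```

```text
time_s: 7.6
tool_pos: [0.5495, -0.0502, 0.1543]
tool_rot: [[-0.991, 0.131, 0.002], [0.131, 0.991, 0.002], [-0.001, 0.002, -1.0]]
ft_force: [1.1, 3.4, -4.5]
grip_width: 0.0083
[ 0.5495 -0.0502  0.1543] [-0.6368  3.4596  4.4587] [ 0.5344 -0.0967  0.0259]
```

View pics/s5.png

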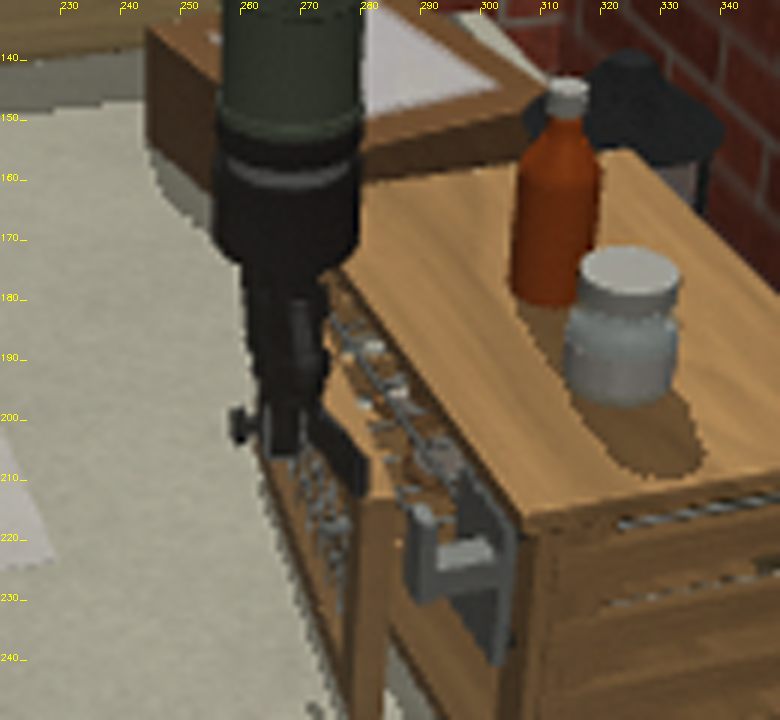

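The side view shows the raised bar (tip near (281,210)) above the lip top (about (290,215)), and the wrist forces are small. I'll continue more slowly.

```bash
python3 -m handwheel '[0,0,-1,-0.0037,-0.0005,0,0.004,0,0,-1,-0.0037,-0.0005,0,0.004,0,0,-1,-0.0037,-0.0006,0,0.004,0,0,0,0,0,0,0.004]'
python3 - <<'E'
from h import *
np.set_printoptions(precision=4,suppress=True)
o=env.get_obs(); print(o["tool_pos"],o["tool_rot"].T@o["ft_force"],o["torque"])
s=env.snapshot("side"); crop(s,220,130,350,250,6,"pics/s6.png")
E
```

```text
time_s: 8.05
tool_pos: [0.5598, -0.0532, 0.1543]
tool_rot: [[-0.997, 0.078, 0.001], [0.078, 0.997, 0.001], [-0.001, 0.001, -1.0]]
ft_force: [1.7, 4.5, -5.3]
grip_width: 0.0086
[ 0.5598 -0.0532  0.1543] [-1.3818  4.577   5.277 ] [ 0.7071 -0.1804  0.1016]
```

View pics/s6.png

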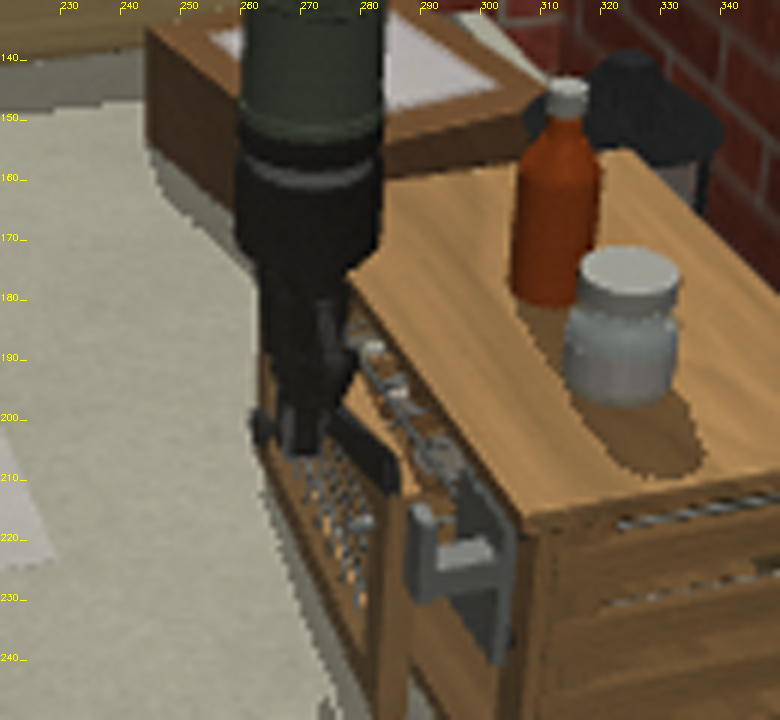

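```bash
python3 -m handwheel '[0,0,-0.6,-0.0022,0.0002,0,0.004,0,0,-0.6,-0.0022,0.0002,0,0.004,0,0,-0.6,-0.0022,0,0,0.004]'
python3 - <<'E'
from h import *
np.set_printoptions(precision=4,suppress=True)
o=env.get_obs(); print(o["tool_pos"],o["tool_rot"].T@o["ft_force"],o["torque"])
E
python3 -m handwheel '[0,0,-0.4,-0.0015,0,0,0.004,0,0,-0.4,-0.0015,0,0,0.004]'
python3 - <<'E'
from h import *
np.set_printoptions(precision=4,suppress=True)
o=env.get_obs(); print(o["tool_pos"],o["tool_rot"].T@o["ft_force"],o["torque"])
s=env.snapshot("side"); crop(s,220,130,350,250,6,"pics/s7.png")
E
```

```text
time_s: 8.4
tool_pos: [0.5659, -0.0546, 0.1545]
tool_rot: [[-0.999, 0.046, -0.0], [0.046, 0.999, -0.002], [0.0, -0.002, -1.0]]
ft_force: [0.3, 0.1, -4.0]
grip_width: 0.0085
[ 0.5659 -0.0546  0.1545] [-0.3093  0.0793  4.0118] [-0.0613  0.059   0.0036]
time_s: 8.6
tool_pos: [0.5689, -0.0551, 0.1546]
tool_rot: [[-0.999, 0.033, -0.0], [0.033, 0.999, -0.002], [0.0, -0.002, -1.0]]
ft_force: [-2.0, -2.3, -4.1]
grip_width: 0.0086
[ 0.5689 -0.0551  0.1546] [ 1.8783 -2.3648  4.0681] [-0.4503  0.1981  0.0652]
```

View pics/s7.png

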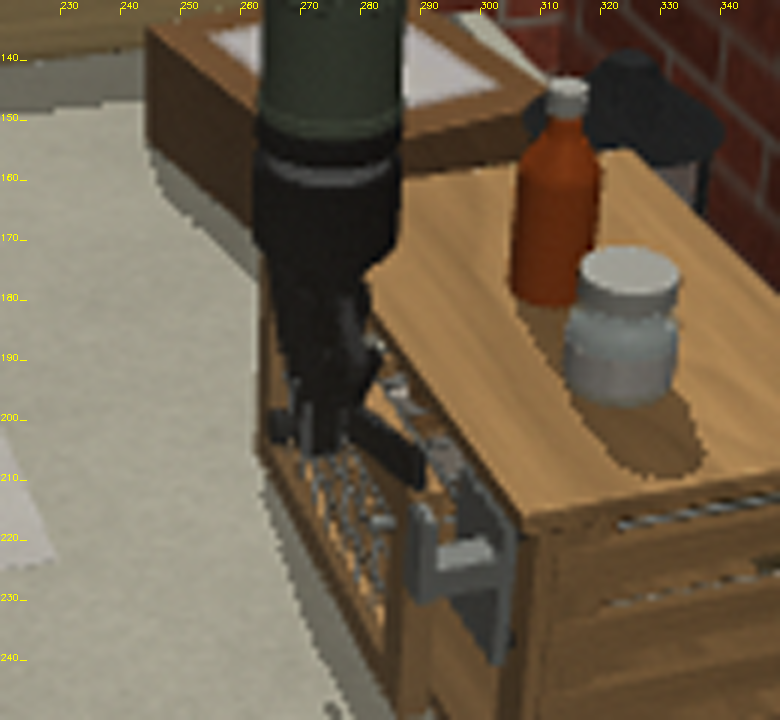

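The bar passes above the lip. I'll feel for the buffer and the stop with small rows.

```bash
cat > f.py <<'E'
from h import *
np.set_printoptions(precision=4,suppress=True)
o=env.get_obs(); print(o["tool_pos"],o["tool_rot"].T@o["ft_force"],o["torque"])
E
for i in 1; do :; done
python3 -m handwheel '[0,0,-0.3,-0.0011,-0.0003,0,0.004,0,0,-0.3,-0.0011,-0.0003,0,0.004]' >/dev/null; python3 f.py
python3 -m handwheel '[0,0,-0.3,-0.0011,-0.0002,0,0.004,0,0,-0.3,-0.0011,-0.0002,0,0.004]' >/dev/null; python3 f.py
```

```text
[ 0.5711 -0.0555  0.1547] [ 1.3274 -3.5649  2.0986] [-0.6356  0.2497  0.0384]
[ 0.5734 -0.0559  0.1547] [ 1.5611 -4.7955  2.0946] [-0.9267  0.2661  0.0757]
```

```bash
python3 -m handwheel '[0,0,-0.2,-0.0008,-0.0006,0,0.004,0,0,-0.2,-0.0008,-0.0006,0,0.004]' >/dev/null; python3 f.py
python3 -m handwheel '[0,0,-0.2,-0.0008,-0.0004,0,0.004,0,0,-0.2,-0.0008,-0.0003,0,0.004]' >/dev/null; python3 f.py
```

```text
[ 0.5739 -0.0562  0.1542] [ 3.8088 -2.1402  2.6381] [-0.561   0.5995 -0.0158]
[ 0.5754 -0.0565  0.1539] [ 4.8171 -2.9259  2.3803] [-0.478   0.718  -0.0425]
```

```bash
python3 -m handwheel '[0,0,-0.2,-0.0008,-0.0005,0,0.004,0,0,-0.2,-0.0008,-0.0003,0,0.004]' >/dev/null; python3 f.py
python3 -m handwheel '[0,0,-0.2,-0.0008,-0.0003,0,0.004,0,0,-0.2,-0.0008,-0.0002,0,0.004]' >/dev/null; python3 f.py
python3 -m handwheel '[0,0,-0.2,-0.0008,-0.0003,0,0.004]' >/dev/null; python3 f.py
```

```text
[ 0.5765 -0.0568  0.1536] [ 5.2132 -1.6556  2.9054] [-0.318   0.8045 -0.0545]
[ 0.5777 -0.0571  0.1534] [ 6.5024 -1.6869  1.9005] [-0.3002  0.9089 -0.0366]
[ 0.5783 -0.0572  0.1532] [ 5.8055 -1.8698  2.8928] [-0.198   1.0094 -0.0848]
```

```bash
python3 -m handwheel '[0,0,-0.2,-0.0008,-0.0003,0,0.004,0,0,-0.2,-0.0008,-0.0002,0,0.004]' >/dev/null; python3 f.py
python3 -m handwheel '[0,0,-0.2,-0.0008,-0.0003,0,0.004]' >/dev/null; python3 f.py
python3 -m handwheel '[0,0,-0.2,-0.0008,-0.0003,0,0.004]' >/dev/null; python3 f.py
python3 -c "
from h import *
s=env.snapshot('side'); crop(s,220,130,350,250,6,'pics/s8.png')"
```

```text
[ 0.5794 -0.0575  0.153 ] [7.4076 0.0693 0.995 ] [-0.0725  1.0791 -0.064 ]
[ 0.58   -0.0576  0.1528] [ 8.3896 -0.4088  2.2537] [-0.0732  1.1383 -0.0897]
[ 0.5806 -0.0578  0.1527] [8.6681 0.3326 2.7568] [-0.0138  1.1504 -0.1164]
```

View pics/s8.png

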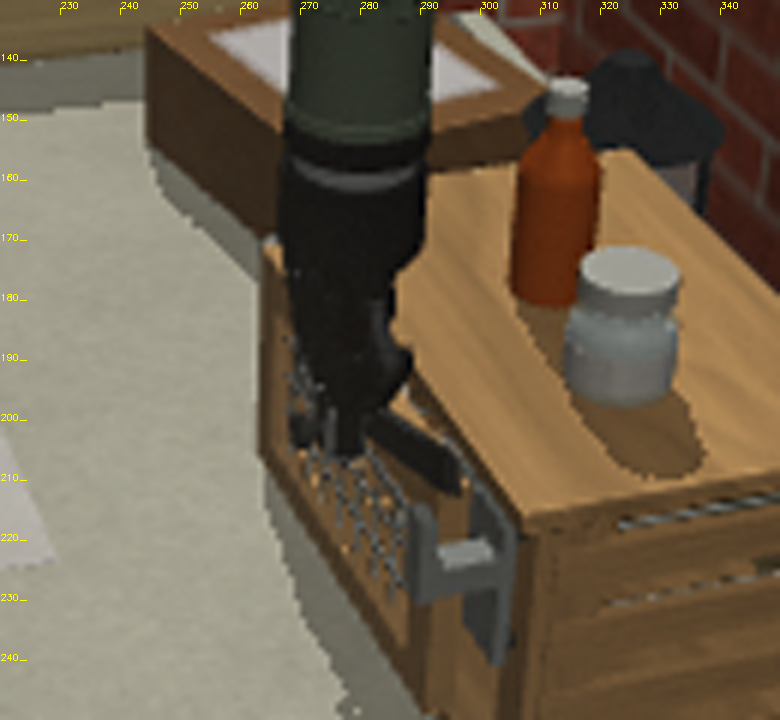

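The bar tip (297,208) is now behind the lip and above the gap, with the gate close to the stop plate. Single rows from here until the force rises sharply.

```bash
python3 -m handwheel '[0,0,-0.2,-0.0007,-0.0003,0,0.004]' >/dev/null; python3 f.py
python3 -m handwheel '[0,0,0,0,0,0,0.004]' >/dev/null; python3 f.py
python3 -m handwheel '[0,0,-0.2,-0.0007,-0.0002,0,0.004]' >/dev/null; python3 f.py
python3 -m handwheel '[0,0,0,0,0,0,0.004]' >/dev/null; python3 f.py
```

```text
[ 0.5811 -0.0579  0.1526] [8.2755 0.6603 2.6677] [-0.0156  1.2457 -0.1706]
[ 0.5811 -0.0579  0.1525] [7.6563 0.4904 2.5417] [ 0.0038  1.1574 -0.0707]
[ 0.5814 -0.058   0.1524] [9.1778 0.2592 2.7866] [ 0.0586  1.4995 -0.1809]
[ 0.5814 -0.058   0.1523] [9.7135 0.4268 2.2893] [-0.0159  1.2834 -0.1066]
```

```bash
python3 -m handwheel '[0,0,0,-0.0006,-0.0001,0,0.004]' >/dev/null; python3 f.py
python3 -m handwheel '[0,0,0,-0.0006,-0.0001,0,0.004,0,0,0,0,0,0,0.004]' >/dev/null; python3 f.py
```

```text
[ 0.5814 -0.058   0.1522] [11.7979  0.1574  3.8984] [-0.0216  1.6093 -0.1019]
[ 0.5814 -0.0582  0.1518] [11.5591  0.4296  3.0488] [-0.0449  1.6559 -0.0905]
```

```bash
python3 -m handwheel '[0,0,0,-0.0006,0,0,0.004,0,0,0,0,0,0,0.004]' >/dev/null; python3 f.py
python3 -c "
from h import *
s=env.snapshot('side'); crop(s,220,130,350,250,6,'pics/s9.png')
s=env.snapshot('wrist'); cv2.imwrite('pics/w9.png',s['color'][:,:,::-1])
print(env.get_obs()['tool_rot'])"
```

```text
[ 0.5814 -0.0582  0.1516] [12.3147  0.0605  2.2561] [-0.1055  1.8564 -0.092 ]
[[-0.99910422 -0.04008685 -0.01355728]
 [-0.04014406  0.999186    0.00397439]
 [ 0.01338693  0.00451507 -0.9999002 ]]
```

View pics/s9.png

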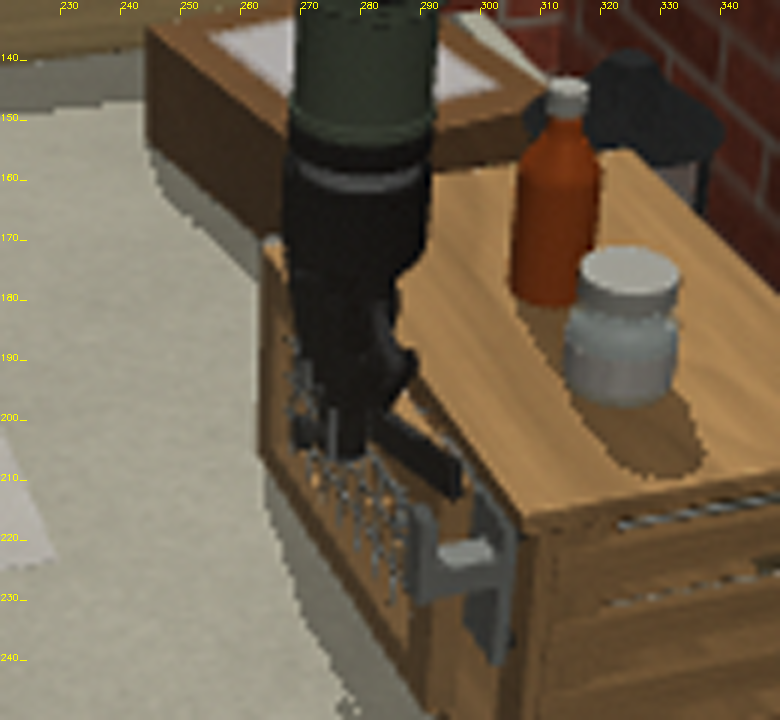

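View pics/w9.png

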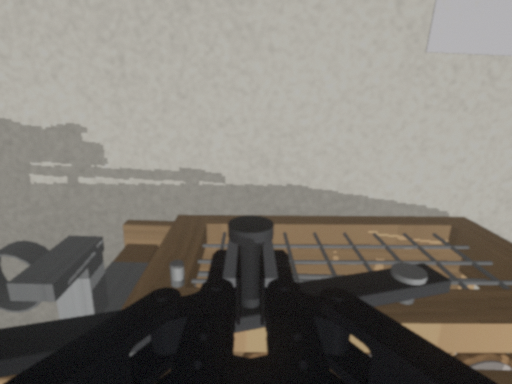

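The gate is at the stop: x stays at 0.5814 while the force rose to 12 N. The bar is clear behind the lip in both views. Lowering now.

```bash
python3 -m handwheel '[0,0,0,0,-0.0005,0.002,0.004,0,0,0,0,-0.0005,0.002,0.004,0,0,0,0,-0.0004,0.002,0.004]' >/dev/null; python3 f.py
python3 -m handwheel '[0,0,0,0,-0.0004,0.002,0.004,0,0,0,0,-0.0003,0.002,0.004,0,0,0,0,-0.0003,0.002,0.004]' >/dev/null; python3 f.py
```

```text
[ 0.5814 -0.0595  0.1459] [12.7619  0.2777 -0.052 ] [ 0.152   1.984  -0.1367]
[ 0.5816 -0.0605  0.1401] [13.1131 -0.0035  0.4188] [0.1643 1.9542 0.0017]
```

```bash
python3 -m handwheel '[0,0,0,0,-0.0003,0.0015,0.004,0,0,0,0,-0.0002,0.0015,0.004]' >/dev/null; python3 f.py
python3 -m handwheel '[0,0,0,0,-0.0002,0.0015,0.004,0,0,0,0,-0.0002,0.001,0.004]' >/dev/null; python3 f.py
python3 -c "
from h import *
s=env.snapshot('side'); crop(s,220,130,350,250,6,'pics/s10.png')"
```

```text
[ 0.5819 -0.0608  0.1371] [11.21    0.3096  0.21  ] [ 0.1105  1.7962 -0.1584]
[ 0.5819 -0.061   0.1346] [11.2342  1.8689  0.2647] [ 0.3178  1.8343 -0.1509]
```

View pics/s10.png

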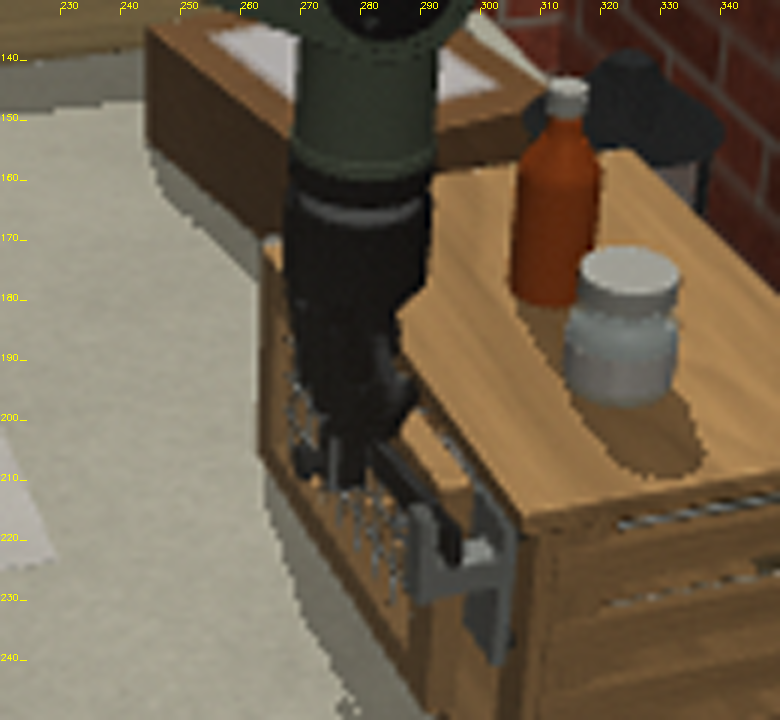

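The bar is between lip (290,215) and plate, below the lip's top edge. I'll lower the last bit until it seats on the floor.

```bash
python3 -m handwheel '[0,0,0,0,0,0.0008,0.004,0,0,0,0,0,0.0008,0.004]' >/dev/null; python3 f.py
python3 -m handwheel '[0,0,0,0,-0.0001,0.0008,0.004]' >/dev/null; python3 f.py
python3 -m handwheel '[0,0,0,0,-0.0001,0.0006,0.004]' >/dev/null; python3 f.py
```

```text
[ 0.5819 -0.0611  0.1333] [12.7212  0.3381 -3.4496] [ 0.3428  1.9266 -0.0872]
[ 0.5819 -0.0611  0.1332] [13.9516  2.8849 -5.7852] [ 0.4311  2.303  -0.158 ]
[ 0.582  -0.0611  0.1332] [17.1945  2.4035 -8.8226] [ 0.5144  2.4582 -0.1664]
```

Seated: z has stopped at 0.1332 while Fz builds. I'll back off to unload.

```bash
python3 -m handwheel '[0,0,0,0.0007,0,-0.001,0.004,0,0,0,0,0,-0.0005,0.004]' >/dev/null; python3 f.py
python3 -c "
from h import *
s=env.snapshot('side'); crop(s,260,180,325,245,10,'pics/s11.png')"
```

```text
[ 0.5819 -0.0611  0.1338] [9.9032 1.6384 1.0989] [ 0.3012  1.6523 -0.1447]
```

View pics/s11.png

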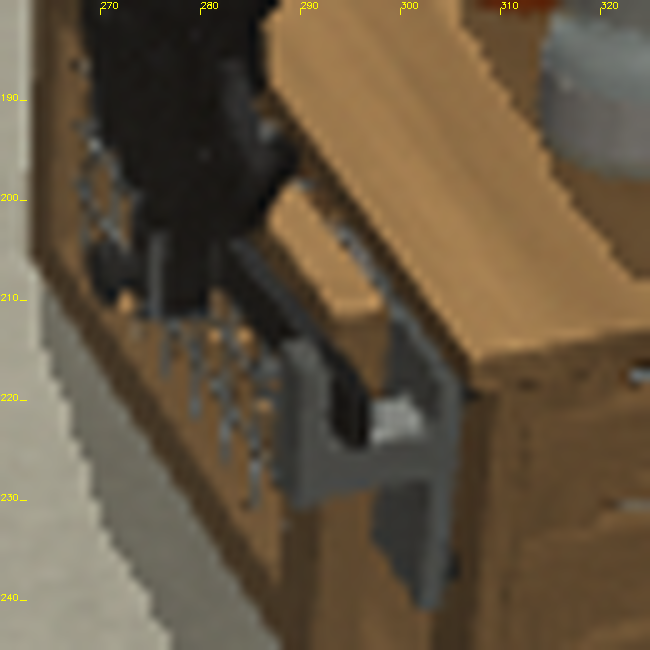

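The bar's end rests on the catch floor (295,224), behind the lip. I'll ease off the push so the gate comes back gently onto the lip.

```bash
python3 -m handwheel '[0,0,0,0.0005,0,0.0007,0.004,0,0,0,0.0006,0,0,0.004,0,0,0,0.0006,0,0,0.004]' >/dev/null; python3 f.py
python3 -m handwheel '[0,0,0,0.0006,0,0,0.004,0,0,0,0.0006,0,0,0.004,0,0,0,0.0006,0,0,0.004]' >/dev/null; python3 f.py
python3 -m handwheel '[0,0,0,0.0006,0,0,0.004,0,0,0,0.0006,0,0,0.004]' >/dev/null; python3 f.py
```

```text
[ 0.5818 -0.0611  0.1335] [6.811  1.9454 0.2412] [ 0.4718  1.0515 -0.1408]
[ 0.5809 -0.0609  0.1339] [6.4312 2.8536 0.2369] [ 0.5918  0.9008 -0.1957]
[ 0.5801 -0.0608  0.134 ] [5.4652 2.7026 1.2516] [ 0.7067  0.7386 -0.3115]
```

```bash
python3 -m handwheel '[0,0,0,0.0005,-0.0002,0.0004,0.004,0,0,0,0.0005,-0.0002,0.0002,0.004]' >/dev/null; python3 f.py
python3 -m handwheel '[0,0,0,0.0006,-0.0002,0.0002,0.004,0,0,0,0.0006,0,0.0002,0.004]' >/dev/null; python3 f.py
python3 -m handwheel '[0,0,0,0.0006,0,0,0.004,0,0,0,0.0006,0,0,0.004]' >/dev/null; python3 f.py
```

```text
[ 0.5797 -0.0607  0.1338] [ 3.8762  5.0952 -0.6542] [ 0.9639  0.6222 -0.2593]
[ 0.5789 -0.0607  0.1336] [ 2.1445  5.2401 -0.9753] [ 1.159   0.4134 -0.3203]
[ 0.5789 -0.0607  0.1337] [-1.8346  5.3835  3.2774] [ 1.1763 -0.0964 -0.3198]
```

The gate is held by the lip now (x stopped at 0.5789). I'll take out the residual forces, then open.

```bash
python3 -m handwheel '[0,0,0,-0.0005,0.0006,0.0004,0.004,0,0,0,0,0.0006,0,0.004]' >/dev/null; python3 f.py
python3 -m handwheel '[0,0,0,0,0,0,0.012,0,0,0,0,0,0,0.016,0,0,0,0,0,0,0.022,0,0,0,0,0,0,0.03,0,0,0,0,0,0,0.03]'; python3 f.py
python3 -c "
from h import *
s=env.snapshot('side'); crop(s,260,180,325,245,10,'pics/s12.png')
s=env.snapshot('wrist'); cv2.imwrite('pics/w12.png',s['color'][:,:,::-1])"
```

```text
[ 0.5789 -0.0607  0.1336] [ 0.2905  4.5036 -0.4471] [ 0.9955  0.3623 -0.2758]
time_s: 15.2
tool_pos: [0.579, -0.0638, 0.1336]
tool_rot: [[-0.999, -0.04, 0.001], [-0.04, 0.999, -0.001], [-0.001, -0.001, -1.0]]
ft_force: [-0.3, 0.5, 0.2]
grip_width: 0.0302
[ 0.579  -0.0638  0.1336] [ 0.2794  0.5289 -0.2402] [-0.0568  0.0479  0.0025]
```

View pics/s12.png

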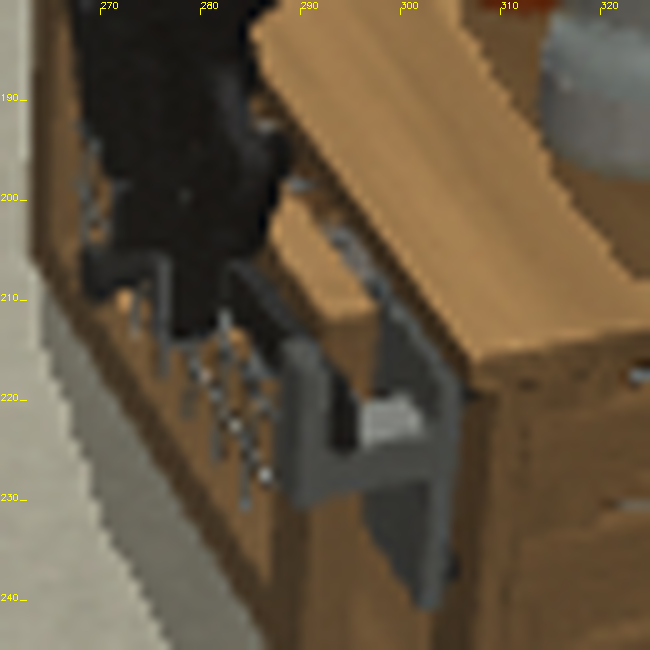

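View pics/w12.png

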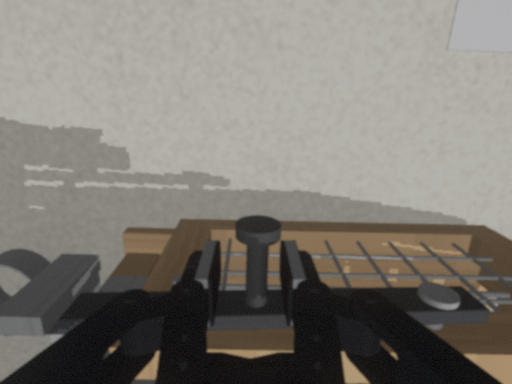

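The bar sits behind the lip on the floor, and the stub is free between the open pads. I'll open wider and go straight up.

```bash
python3 -m handwheel '[0,0,0,0,0.002,0,0.045,0,0,0,0,0,0,0.045,0,0,0,0,0,-0.005,0.045,0,0,0,0,0,-0.01,0.045,0,0,0,0,0,-0.015,0.045,0,0,0,0,0,-0.02,0.045,0,0,0,0,0,-0.03,0.045,0,0,0,0,0,-0.04,0.045,0,0,0,0.02,0,-0.03,0.045,0,0,0,0.04,0,0,0.045,0,0,0,0.04,0,0,0.045,0,0,0,0.04,0,0,0.045,0,0,0,0,0,0,0.045]'
python3 -c "
from h import *
s=env.snapshot('side'); crop(s,230,130,390,250,5,'pics/s13.png')
s=env.snapshot('top'); crop(s,195,92,325,222,4,'pics/t13.png')
s=env.snapshot('wrist'); cv2.imwrite('pics/w13.png',s['color'][:,:,::-1])"
```

```text
time_s: 16.6
tool_pos: [0.4346, -0.0663, 0.2839]
tool_rot: [[-0.999, -0.039, -0.001], [-0.039, 0.999, -0.0], [0.001, -0.0, -1.0]]
ft_force: [0.8, -0.1, -0.2]
grip_width: 0.0452
```

View pics/s13.png

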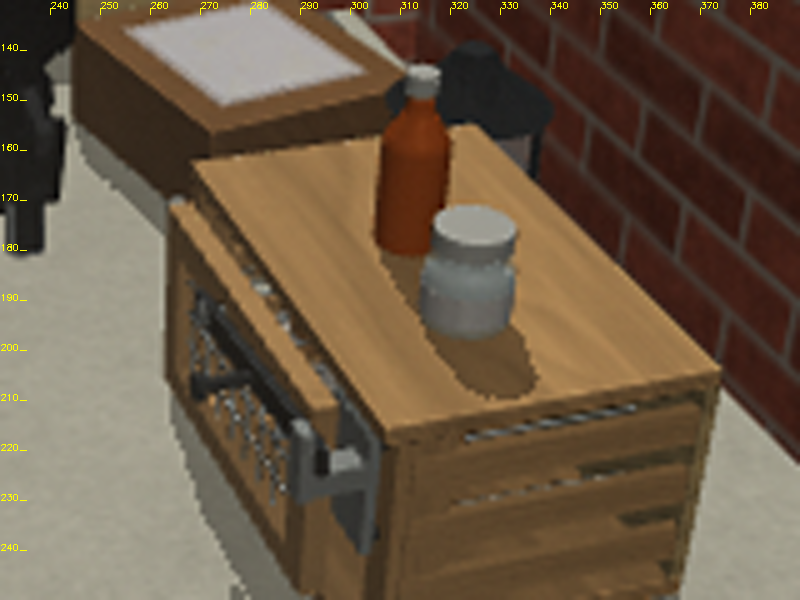

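View pics/w13.png

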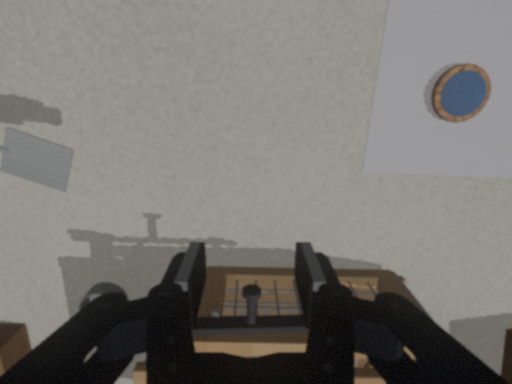

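The side view shows the gate shut and the bar's end at (293,222) on the floor behind the lip. The bottle and jar have not moved, and the gripper is clear. Handing in.

```bash
python3 -c "
from plant import env
print(env.job_done())
import cv2;s=env.snapshot('side');cv2.imwrite('pics/end.png',s['color'][:,:,::-1])"
```

```text
the job is handed in; nothing more can be done
None
the job is handed in; nothing more can be done
```

The gate is shut and the latch bar is down behind the catch lip. I handed the job in at about 17 s of the 64 s allowed.

- **What I did:** I pinched the grip stub from above and lifted the bar about 0.3 rad. I then swung the gate until it stopped moving at the stop plate, with 12–14 N at the stub. I lowered the bar onto the catch floor, eased the gate back until the lip held it, and let go.
- **Last checks:** The final side view showed the bar's end on the catch floor behind the lip, with the gripper clear. The bottle and jar looked unmoved; I didn't re-measure the other bystanders.
- **What didn't go to plan:** The push at the stub briefly reached about 17 N as the bar seated, above the 10–15 N wanted but below the 25 N limit. I backed it off at once. I inferred the seating from force and pictures, as there is no bar-angle reading. The picture I tried to take after handing in was not possible.

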